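# Load the tin dispenser at the animal shelter's wash-up counter

### The arm

A 6-joint arm with a two-finger parallel gripper is mounted at the origin on the work surface. World frame = base frame: x ahead of the robot, y to its left, z up, the work surface at z = 0. Lengths are in mm, angles in rad, forces in N, time in s.
With the tool pointing down it reaches from about 275 to 750 mm from the base axis. Payload 10.2 kg.
Tool frame: the origin (TCP) lies at the very end of the fingers, on their centre line; the grasp point (between the pads) lies 19 mm behind it; z points along the fingers, y is the direction in which the jaws open and shut (so a half turn about z gives the same grasp; the last joint's range is limited). The gripper opens to 85 mm and grips with 20 to 120 N. Pads are 22 mm wide; open, the fingers measure 114 mm over their backs; the gripper's body (76 mm by 85 mm) begins 54 mm behind the grasp point. The pads swing forward as they close: fully open they stand 13 mm farther back than shut.
Start: joints at [-1.333, 0.313, 1.498, -0, 1.331, -0.223], TCP at [233.438, -470.253, 231.294] pointing down, gripper open.
Joint ranges: [-2.94, 2.94], [-0.97, 2.17], [0.19, 2.56], [-1.23, 4.37], [0.02, 3.11], [-2.88, 2.88]. Speed limits (rad/s): [2.39, 2.39, 3.01, 3.14, 3.14, 3.14].

### API

Orientations are given as a unit quaternion [w, x, y, z].
In Python, from rig import * gives the robot as it stands. The module is installed in compiled form; this text tells all that it offers.
- The arm moves only by the shell command python3 -m crank 'ROWS' [FORCE]. ROWS is a JSON object of lists of equal length, an entry for each row: "dp": the shift along the world's x, y, z in cm, a list of three; "delta_rot": the turn, a rotation vector about the world's x, y, z in degrees, a list of three; "claw": the closure in counts, from 0 (fully open) to 255 (shut). A call has 1 to 10 rows; each row shifts and turns the commanded pose from where the row before left it; what a row does not reach is not made up. A row lasts 1/10 s, in which the tool goes at most 50 mm and 8.59 degrees, less where a joint would pass 70% of its speed; a pose out of reach is approached as far as the arm can. A call is refused whole if a number of a shift passes 5 or a number of a turn 8.59, either way. A call with a gripper value outside its range is refused whole. The fingers move at their own pace and stop on an object; FORCE is the grip in N (left out, the last holds). Time passes only in rows, so rows that do not move let the fingers close. It gives the time, the measured TCP pose, the force and the opening at its end, in the units of the state.
- sense(): the state, without advancing time (a new reading comes with each control period).
- capture(name): name is "scene" or "top"; returns (picture, depth): 400x640x3 uint8, red, green, blue; 400x640 float32, mm along the optical axis (not along the pixel's ray), 0 where there is no reading.
- camera_model(name): a dict with "fx", "fy", "cx", "cy" (pixels), "cam_to_world" (4x4, takes a point from camera to world coordinates). Camera axes: x right, y up, looking along -z (the intrinsics and any distortion apply to the point x, -y, -z); pixel columns grow to the right and rows downward; lengths in mm; the calibration is good to about 2 mm. A picture is of the moment at which its call begins. camera_model takes no time and is no camera call.
- finish_job(): hands the job in, once; it reports no verdict.
Trained networks look in the newest picture that a camera, given by its name, has taken for a name from the list of things; names that differ only in an ending like _2 or _b are one class to them, and where a whole thing is asked for, a point or a joint stands for the part that bears it (a point fixed in the world has none). Each returns a list of dicts, best first, with "p" (0 to 1); they miss things now and then, are a little off and sometimes report something else, mostly with a low value. They report only what shows in the picture. A call takes as long as a camera call.
- boxes_of(camera, target): "centre" ([column, row] in pixels, amid what is visible of it).
- masks_of(camera, target): "region" (400x640 bool, what is visible of it) and "centre" ([column, row] in pixels, amid what is visible of it).
- pinpoint(camera, target): "centre" ([column, row] in pixels: a listed point, or the origin of a listed thing).
The state is a dict: "time_s": time; "joints": joint angles; "dq": joint speeds; "tau": joint torques, N m; "eef_pos": TCP position; "ee_rot": TCP orientation; "force": force on the tool from outside, world axes, zero at the start; "wrist_torque": the same for the moment, N m; "grip_width": opening from 0.0 (shut) to 1.0 (fully open).
Only numpy, scipy, OpenCV 4.12 (cv2) and the standard library are available. Lean on these libraries where they do the work, as an engineer would, in place of code of your own. Each camera call takes 0.05 s, during which the arm holds its last target.

### The job

Load the two narrow food tins into the wire dispenser from above so that the tall one will come out first: drop the tall tin in first so that it stands upright at the bottom, then put the flat narrow tin in on top of it, also upright. Leave the wide tin standing where it is.

Things in the scene. Friction and masses are not known exactly. Their poses are not given: they have to be found in the camera images.
- dispenser: Fixed tin dispenser of 6 mm dark wire, 127 mm high, yaw within 30 degrees. Origin: underside of base (120 x by 80 y, 6 mm thick; bottom tin stands on it), on the magazine's axis, z up. Guide wires at x, y = +-24 mm: bore 62 mm. Outlet at +x below 68 mm: wires there at x 30, y +-36; a lip at x 32 to 36 rises 12 mm above the base. A tin let go upright in the mouth slides down.
- dispenser_mouth (a point): Centre of the dispenser's open mouth, on its axis 124 mm above its origin, same axes. Wires flare here to x, y = +-33 mm, straight from 20 mm lower. The +x and -x sides have a free gap 42 mm wide between the wires, so fingers closing along x can go down beside the tin; the +-y sides are barred by side wires (out to y +-38, top 26 mm below the mouth).
- tall_tin: Closed steel food tin with a plain paper band, 54 mm diameter, 56 mm high, about 0.13 kg, standing upright. Origin: centre of its underside; z up along its axis.
- flat_tin: Closed steel food tin with a plain paper band, 54 mm diameter, 36 mm high, about 0.09 kg, standing upright. Origin: centre of its underside; z up along its axis.
- wide_tin: Bystander: closed steel food tin with a plain paper band, 80 mm diameter, 36 mm high, standing upright; too wide for the dispenser. Origin: centre of its underside.

How it is judged (in metres and radians):
On the way, in this order (a step that is already met when the one before it is completed fails the run):
1. the tall tin stands upright on the dispenser's base plate, inside the wires (z of tall_tin in the frame of dispenser below 0.012 m and horizontal distance between tall_tin and dispenser below 0.015 m and angle between tall_tin's own z axis and vertical below 0.17 rad), for 0.2 s.
2. the flat narrow tin stands upright on top of the tall tin, inside the wires (z of flat_tin in the frame of dispenser between 0.056 and 0.068 m and horizontal distance between flat_tin and dispenser below 0.015 m and angle between flat_tin's own z axis and vertical below 0.17 rad), for 0.2 s.
At the end, for the whole second after the job is handed in: Tall tin on the base plate (underside under 12 mm above the dispenser's origin), flat narrow tin on top of it (underside 56 to 68 mm above it), both within 15 mm of the axis, upright to 10 degrees, at rest; wide tin within 30 mm of where it stood (all of step 1 and all of step 2 and linear speed of each of tall_tin, flat_tin below 0.02 m/s); the robot touches nothing.
It fails at once if the wide tin is moved more than 30 mm from where it stood (distance of wide_tin from where it was at the start of the episode above 0.03 m).
It also fails if it takes over 59 s, if anything falls off the work surface, if the arm or the gripper's body presses on something with over 40 N, if the wrist force passes 120 N, or if a joint passes its speed limit or range.

## Working session

There is one attempt and no reset: what is moved stays moved. The work goes in short steps, Python scripts to look and compute and a shell command to move; the robot and the scene stay as the last step left them, time stands still between calls to the robot, and variables do not carry over. Pictures are saved under pics/ and viewed, and the job is handed in when it is done.

```bash
mkdir -p pics
python3 - <<'E'
from rig import *
import cv2
s=sense(); print({k:s[k] for k in ("time_s","eef_pos","ee_rot","grip_width","force")})
for c in ("scene","top"):
    im,d=capture(c); cv2.imwrite(f"pics/{c}0.png",im[:,:,::-1]); m=camera_model(c); print(c,m)
    for t in ("dispenser","tall_tin","flat_tin","wide_tin","dispenser_mouth"):
        print(t,[(round(r["p"],2),[round(float(v),1) for v in r["centre"]]) for r in pinpoint(c,t)][:3])
E
```

```text
{'time_s': 0.0, 'eef_pos': array([ 233.36306124, -470.00992089,  230.7417324 ]), 'ee_rot': array([-6.24693075e-04,  9.73579796e-01,  2.28346208e-01, -8.87486256e-06]), 'grip_width': 0.9986656061550463, 'force': array([-0.15357413,  0.30018985,  0.78712509])}
scene {'fx': 391.3669895650904, 'fy': 391.3669895650904, 'cx': 319.87619991811715, 'cy': 198.51957777175525, 'cam_to_world': array([[-1.15465796e-01, -6.16616812e-01,  7.78749868e-01,
         1.07170301e+03],
       [ 9.93298565e-01, -6.76823176e-02,  9.36859924e-02,
         3.36631967e+01],
       [-5.06076206e-03,  7.84348654e-01,  6.20299587e-01,
         5.16353673e+02],
       [ 0.00000000e+00,  0.00000000e+00,  0.00000000e+00,
         1.00000000e+00]])}
dispenser [(0.73, [400.9, 233.6])]
tall_tin [(0.94, [315.3, 217.4])]
flat_tin [(0.69, [201.5, 212.1])]
wide_tin [(0.83, [213.3, 260.4])]
dispenser_mouth [(0.56, [407.3, 176.7])]
top {'fx': 363.76217553435384, 'fy': 363.76217553435384, 'cx': 324.4185741098715, 'cy': 199.50334455892275, 'cam_to_world': array([[ 2.72218562e-02,  9.88246555e-01, -1.50425122e-01,
         4.16542248e+02],
       [-9.99626106e-01,  2.72990493e-02, -1.55217891e-03,
        -2.78155359e+01],
       [ 2.57252736e-03,  1.50411132e-01,  9.88620187e-01,
         9.45199650e+02],
       [ 0.00000000e+00,  0.00000000e+00,  0.00000000e+00,
         1.00000000e+00]])}
dispenser [(0.63, [269.2, 216.6]), (0.58, [392.1, 181.9])]
tall_tin []
flat_tin [(0.66, [419.2, 229.9])]
wide_tin [(0.96, [390.6, 179.4])]
dispenser_mouth []
```

View pics/scene0.png

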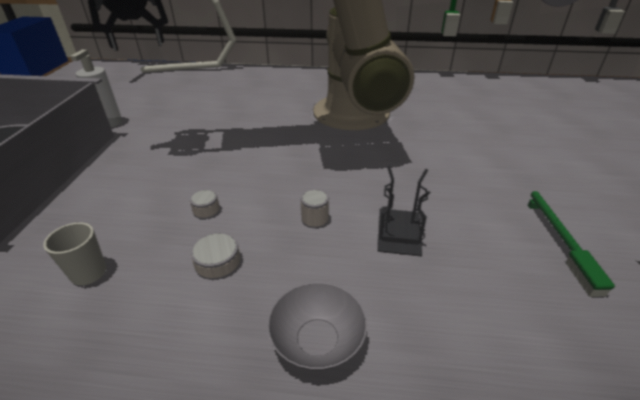

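View pics/top0.png

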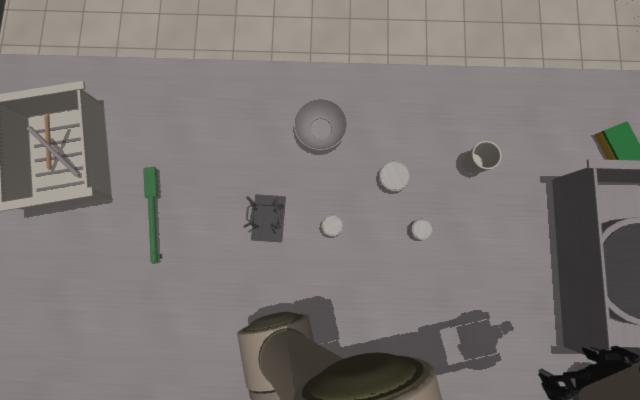

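The scene image shows the tall tin at (315,208), flat tin at (204,204), wide tin at (215,256) and dispenser at (402,225). The top image shows them at (332,226), (421,230), (394,177) and (267,217). Next I'll measure them with depth.

```bash
cat > h.py <<'E'
from rig import *
import numpy as np, cv2
def cloud(c,d):
    m=camera_model(c); v,u=np.mgrid[0:400,0:640]
    x=(u-m["cx"])/m["fx"]*d; y=(v-m["cy"])/m["fy"]*d
    P=np.stack([x,-y,-d,np.ones_like(d)],-1)@m["cam_to_world"].T
    P=P[...,:3]; P[d<=0]=np.nan
    return P
def project(c,p):
    m=camera_model(c); q=np.linalg.inv(m["cam_to_world"])@np.append(p,1)
    return np.array([m["cx"]+m["fx"]*q[0]/-q[2], m["cy"]+m["fy"]*-q[1]/-q[2]])
E
python3 - <<'E'
from h import *
for c in ("scene","top"):
    im,d=capture(c); P=cloud(c,d); np.savez(f"{c}0.npz",im=im,d=d,P=P)
    for t,h in (("tall_tin",56),("flat_tin",36),("wide_tin",36),("dispenser",0)):
        for r in masks_of(c,t)[:2]:
            R=r["region"]; Q=P[R]; Q=Q[~np.isnan(Q[:,0])]
            print(c,t,round(r["p"],2),[round(float(v)) for v in r["centre"]],R.sum(),"z pct",np.percentile(Q[:,2],[5,50,95]).round(1),end=' ')
            T=Q[abs(Q[:,2]-h)<5]
            if h and len(T)>5:
                (cx,cy),rad=cv2.minEnclosingCircle(T[:,:2].astype(np.float32)); print("top",len(T),T.mean(0).round(1),"circ",round(cx,1),round(cy,1),round(rad,1))
            else:
                print(cv2.minAreaRect(Q[Q[:,2]<15][:,:2].astype(np.float32)))
    b={"scene":(360,140,110,130),"top":(225,170,90,90)}[c]
    cr=im[b[1]:b[1]+b[3],b[0]:b[0]+b[2]]
    cv2.imwrite(f"pics/crop_{c}.png",cv2.resize(np.clip(cr*1.8,0,255).astype(np.uint8)[:,:,::-1],None,fx=4.5,fy=4.5,interpolation=cv2.INTER_CUBIC))
E
```

```text
scene tall_tin 0.72 [314, 208] 976 z pct [ 5.6 45.9 56.3] top 424 [493.1 -47.5  55.2] circ 490.5 -47.0 27.9
scene flat_tin 0.87 [203, 204] 742 z pct [ 1.2 31.9 36.1] top 382 [ 490.6 -271.5   34.9] circ 489.0 -272.8 27.8
scene wide_tin 0.56 [215, 257] 1864 z pct [ 4.8 34.6 36.4] top 1253 [ 626.4 -202.8   35.1] circ 623.5 -204.7 40.8
scene dispenser 0.73 [406, 225] 2506 z pct [  1.9   6.1 109.6] ((429.6477355957031, 132.29122924804688), (93.39825439453125, 287.9805603027344), 80.63497161865234)
top tall_tin 0.65 [330, 228] 412 z pct [28.2 56.6 59.4] top 372 [489.2 -47.1  56.8] circ 489.4 -47.0 26.8
top flat_tin 0.57 [422, 228] 404 z pct [16.2 36.6 39.4] top 350 [ 487.1 -270.2   36.8] circ 487.3 -271.2 26.7
top wide_tin 0.73 [395, 178] 845 z pct [14.9 36.6 39.5] top 743 [ 621.4 -202.8   36.8] circ 622.2 -203.3 40.2
top dispenser 0.58 [267, 218] 1539 z pct [  3.8   6.9 104.1] ((508.5299377441406, 124.28736114501953), (92.37675476074219, 120.81964111328125), 87.60745239257812)
```

View pics/crop_scene.png

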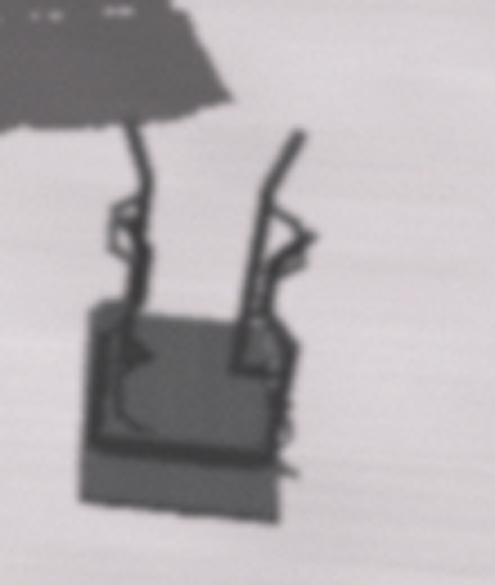

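View pics/crop_top.png

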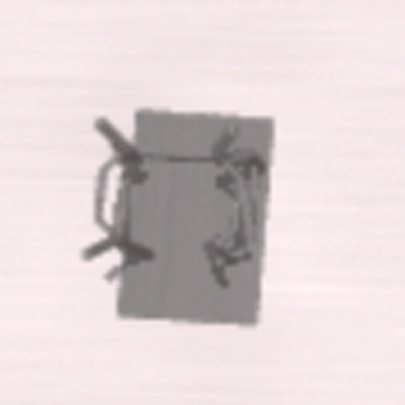

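Run:
```python
from h import *
for c in ("scene","top"):
    P=np.load(f"{c}0.npz")["P"].reshape(-1,3); P=P[~np.isnan(P[:,0])]
    near=(abs(P[:,0]-510)<100)&(abs(P[:,1]-118)<75)
    B=P[near&(P[:,2]>4.5)&(P[:,2]<9)]
    med=np.median(B[:,:2],0); 
    print(c,len(B),med, cv2.minAreaRect(B[:,:2].astype(np.float32)), np.percentile(B[:,:2],[2,98],0))
    W=P[near&(P[:,2]>75)]
    for lo,hi in((20,60),(60,90),(90,105),(105,118),(118,135)):
        w=P[near&(P[:,2]>lo)&(P[:,2]<hi)]
        print(lo,hi,len(w)); 
        if len(w)<60: print(w.round(0).tolist())
```

```text
scene 1211 [513.51649203 119.83353575] ((509.5472717285156, 116.92959594726562), (79.32000732421875, 120.71583557128906), 88.24488067626953) [[452.6623811   79.676771  ]
 [567.02571954 154.91938697]]
20 60 229
60 90 182
90 105 182
105 118 92
118 135 78
top 1037 [504.39666715 121.44227276] ((511.225341796875, 119.66055297851562), (198.09678649902344, 138.46316528320312), 1.559883713722229) [[449.1346704   78.71314938]
 [565.97868873 157.83173675]]
20 60 84
60 90 31
[[538.0, 153.0, 73.0], [535.0, 150.0, 76.0], [535.0, 139.0, 84.0], [537.0, 85.0, 75.0], [537.0, 83.0, 75.0], [538.0, 81.0, 71.0], [539.0, 79.0, 66.0], [532.0, 138.0, 88.0], [534.0, 92.0, 81.0], [534.0, 90.0, 79.0], [534.0, 87.0, 77.0], [535.0, 85.0, 76.0], [535.0, 83.0, 73.0], [535.0, 81.0, 73.0], [536.0, 79.0, 70.0], [530.0, 142.0, 78.0], [532.0, 89.0, 81.0], [532.0, 87.0, 77.0], [532.0, 85.0, 77.0], [533.0, 83.0, 71.0], [534.0, 81.0, 67.0], [534.0, 79.0, 63.0], [487.0, 141.0, 85.0], [485.0, 140.0, 76.0], [486.0, 141.0, 62.0], [482.0, 144.0, 81.0], [482.0, 142.0, 77.0], [483.0, 141.0, 70.0], [484.0, 141.0, 61.0], [484.0, 9
[... 1122 characters left out ...]
7.0], [539.0, 82.0, 125.0], [536.0, 146.0, 120.0], [537.0, 89.0, 122.0], [537.0, 86.0, 124.0], [537.0, 84.0, 126.0], [535.0, 89.0, 122.0], [535.0, 86.0, 122.0], [535.0, 84.0, 123.0], [533.0, 89.0, 118.0], [481.0, 152.0, 120.0], [481.0, 149.0, 122.0], [481.0, 148.0, 120.0], [478.0, 153.0, 127.0], [478.0, 151.0, 125.0], [479.0, 149.0, 122.0], [479.0, 148.0, 118.0], [476.0, 155.0, 125.0], [476.0, 152.0, 128.0], [476.0, 150.0, 127.0], [476.0, 149.0, 122.0], [478.0, 93.0, 118.0], [478.0, 90.0, 122.0], [478.0, 88.0, 123.0], [474.0, 153.0, 125.0], [475.0, 90.0, 125.0], [475.0, 87.0, 127.0], [476.0, 85.0, 124.0], [473.0, 90.0, 125.0], [473.0, 87.0, 128.0], [473.0, 85.0, 125.0], [471.0, 87.0, 127.0]]
```

The crops show four guide wires with flared tips, and the outlet lip faces the scene camera (+x). I'll fit the axis and yaw from the wires in both views.

Run:
```python
from h import *
from scipy.optimize import least_squares
for c in ("scene","top"):
    P=np.load(f"{c}0.npz")["P"].reshape(-1,3); P=P[~np.isnan(P[:,0])]
    near=(abs(P[:,0]-508)<60)&(abs(P[:,1]-118)<60)
    for lo,hi in((104,132),(118,132)):
        w=P[near&(P[:,2]>lo)&(P[:,2]<hi)]
        def f(p):
            a=p[2];R=np.array([[np.cos(a),np.sin(a)],[-np.sin(a),np.cos(a)]])
            q=(w[:,:2]-p[:2])@R.T
            e=24+9*np.clip((w[:,2]-104)/20,0,1.2)
            return (np.abs(q)-e[:,None]).ravel()
        r=least_squares(f,[508,118,-.03],loss="soft_l1",f_scale=3)
        print(c,lo,len(w),r.x[:2].round(1),np.degrees(r.x[2]).round(2),np.median(abs(r.fun)).round(2), "signs",[int(((np.sign(w[:,0]-508)==a)&(np.sign(w[:,1]-118)==b)).sum()) for a in(1,-1) for b in(1,-1)])
for c in("scene","top"):
  for n,p in(("mouth",(508.5,118.5,124)),("base",(508.5,118.5,0))): print(c,n,project(c,np.array(p)).round(1))
```

```text
scene 104 180 [509.9 117.1] -2.2 1.29 signs [43, 36, 52, 49]
scene 118 78 [509.9 117.1] -2.34 1.28 signs [19, 19, 20, 20]
top 104 81 [507.7 118. ] -2.36 2.28 signs [20, 21, 22, 18]
top 118 44 [507.7 118.5] -2.34 2.03 signs [10, 12, 12, 10]
scene mouth [407.7 178.9]
scene base [399.  231.6]
top mouth [260.2 212.1]
top base [268.4 217.6]
```

```bash
python3 -m crank '{"dp":[[2.5,4.2,0],[2.5,4.2,0],[2.5,4.2,0],[2.5,4.2,0],[2.5,4.2,0],[2.5,4.2,0],[2.5,4.2,0],[2.5,4.2,0],[2.5,4.2,0],[2.5,4.2,0]],"delta_rot":[[0,0,6.13],[0,0,6.13],[0,0,6.13],[0,0,6.13],[0,0,6.13],[0,0,6.13],[0,0,6.13],[0,0,6.13],[0,0,6.13],[0,0,6.13]],"claw":[0,0,0,0,0,0,0,0,0,0]}' 30
python3 -m crank '{"dp":[[0,0,0],[0,0,0],[0,0,0]],"delta_rot":[[0,0,0],[0,0,0],[0,0,0]],"claw":[0,0,0]}'
python3 - <<'E'
from h import *
from scipy.spatial.transform import Rotation as Ro
s=sense();q=s["ee_rot"];R=Ro.from_quat([*q[1:],q[0]]).as_matrix()
print(s["eef_pos"].round(1),"y",R[:,1].round(3),np.degrees(np.arctan2(R[1,1],R[0,1])),"z",R[:,2].round(4),s["joints"].round(3))
E
```

```text
time_s: 2.1
eef_pos: [484.2, -48.3, 231.5]
ee_rot: [0.0, 0.72, 0.694, 0.0]
force: [-0.0, -1.0, 1.1]
grip_width: 1.0
time_s: 2.4
eef_pos: [483.1, -51.1, 231.3]
ee_rot: [0.0, 0.722, 0.692, -0.0]
force: [-0.4, 0.2, -0.1]
grip_width: 0.999
[483.1 -51.1 231.3] y [ 0.999 -0.042 -0.   ] -2.3930482047775348 z [-2.e-04 -2.e-04 -1.e+00] [-0.347  0.227  1.611 -0.     1.304 -0.305]
```

```bash
python3 -m crank '{"dp":[[0.35,0.2,-4],[0.34,0.2,-4],[0,0,-4],[0,0,-4],[0,0,-3.5],[0,0,-1.6],[0,0,0],[0,0,0]],"delta_rot":[[0,0,0],[0,0,0],[0,0,0],[0,0,0],[0,0,0],[0,0,0],[0,0,0],[0,0,0]],"claw":[0,0,0,0,0,0,0,0]}' 30
python3 - <<'E'
from h import *
im,d=capture("scene"); cv2.imwrite("pics/s1.png",cv2.resize(im[120:260,240:400],None,fx=4,fy=4)[:,:,::-1])
E
```

```text
time_s: 3.2
eef_pos: [490.5, -47.3, 21.0]
ee_rot: [0.0, 0.722, 0.692, 0.0]
force: [-0.4, 0.1, 0.7]
grip_width: 0.997
```

View pics/s1.png

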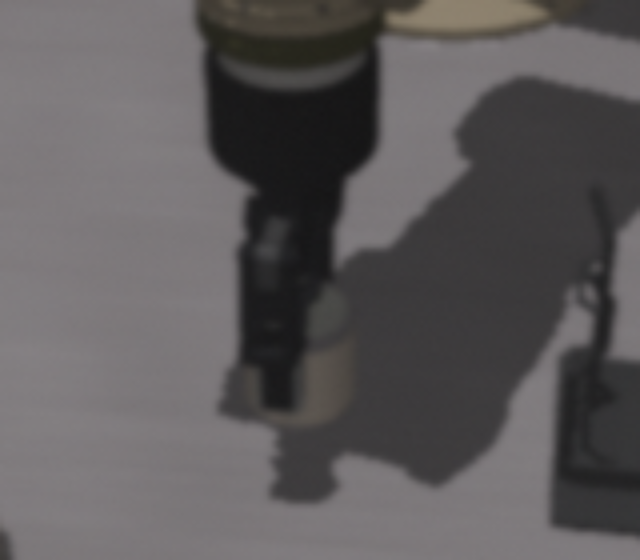

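The front finger covers the tin slightly left of its centre at about (278,390) in the crop. That agrees with the viewing angle, so I'll close.

```bash
python3 -m crank '{"dp":[[0,0,0],[0,0,0],[0,0,0],[0,0,0],[0,0,0],[0,0,0],[0,0,0],[0,0,0]],"delta_rot":[[0,0,0],[0,0,0],[0,0,0],[0,0,0],[0,0,0],[0,0,0],[0,0,0],[0,0,0]],"claw":[60,120,180,220,220,220,220,220]}' 30
python3 -m crank '{"dp":[[0,0,1],[0,0,2],[0,0,4],[0,0,4],[0,0,4],[0,0,4],[0,0,0]],"delta_rot":[[0,0,0],[0,0,0],[0,0,0],[0,0,0],[0,0,0],[0,0,0],[0,0,0]],"claw":[220,220,220,220,220,220,220]}'
python3 - <<'E'
from h import *
im,d=capture("scene"); cv2.imwrite("pics/s2.png",cv2.resize(im[60:260,220:440],None,fx=3,fy=3)[:,:,::-1])
P=cloud("scene",d)
for r in masks_of("scene","tall_tin")[:2]:
    Q=P[r["region"]];Q=Q[~np.isnan(Q[:,0])]; print(r["p"],len(Q),np.percentile(Q,[5,50,95],0).round(1))
E
```

```text
time_s: 4.05
eef_pos: [490.7, -46.5, 21.2]
ee_rot: [0.001, 0.721, 0.693, 0.0]
force: [-2.7, -1.1, 7.8]
grip_width: 0.624
time_s: 4.75
eef_pos: [492.1, -46.7, 216.0]
ee_rot: [0.005, 0.721, 0.693, 0.002]
force: [-0.2, 0.5, -1.7]
grip_width: 0.626
0.91 894 [[477.3 -71.8 196.1]
 [511.5 -37.1 221.3]
 [519.4 -22.6 250.3]]
```

View pics/s2.png

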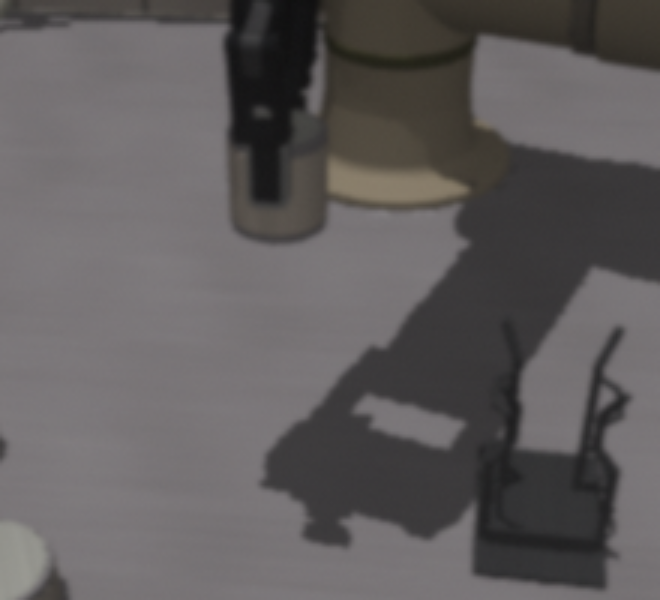

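```bash
python3 -m crank '{"dp":[[0.33,3.3,0],[0.33,3.3,0],[0.33,3.3,0],[0.33,3.3,0],[0.34,3.23,0],[0,0,0],[0,0,0],[0,0,0]],"delta_rot":[[0,0,0],[0,0,0],[0,0,0],[0,0,0],[0,0,0],[0,0,0],[0,0,0],[0,0,0]],"claw":[220,220,220,220,220,220,220,220]}'
python3 - <<'E'
from h import *
s=sense();print(s["eef_pos"].round(1),s["ee_rot"].round(4))
im,d=capture("scene"); cv2.imwrite("pics/s3.png",cv2.resize(im[60:260,320:500],None,fx=3,fy=3)[:,:,::-1])
P=cloud("scene",d)
for r in masks_of("scene","tall_tin")[:2]:
    Q=P[r["region"]];Q=Q[~np.isnan(Q[:,0])]; print(r["p"],len(Q),np.percentile(Q,[3,50,97],0).round(1))
    Q=Q[(Q[:,2]>240)]; print(len(Q),cv2.minEnclosingCircle(Q[:,:2].astype(np.float32)))
im,d=capture("top"); cv2.imwrite("pics/t3.png",cv2.resize(im[120:300,180:360],None,fx=3,fy=3)[:,:,::-1])
E
```

```text
time_s: 5.65
eef_pos: [506.6, 117.4, 209.5]
ee_rot: [-0.001, 0.721, 0.693, -0.001]
force: [-0.3, -0.2, -1.9]
grip_width: 0.625
[506.6 117.4 209.5] [-5.000e-04  7.214e-01  6.925e-01 -7.000e-04]
0.76 938 [[495.1  89.3 190.2]
 [526.4 104.  216.4]
 [534.3 139.6 244.2]]
181 ((512.33056640625, 112.65705871582031), 29.704620361328125)
```

View pics/s3.png

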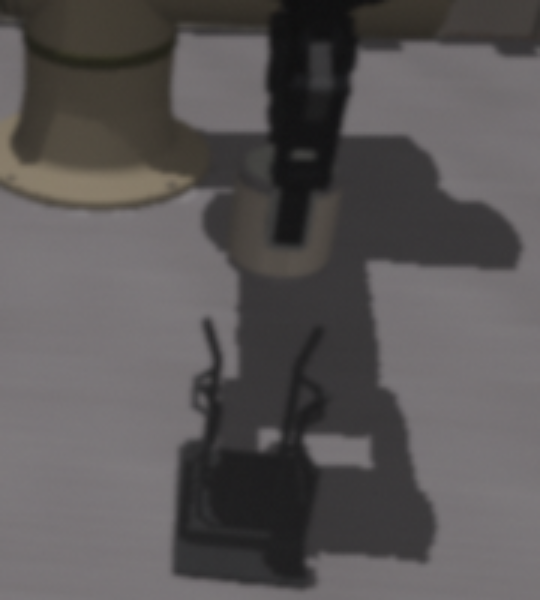

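View pics/t3.png

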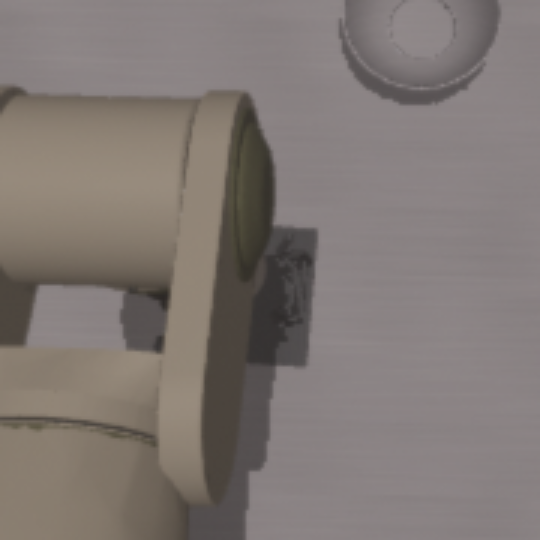

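The scene shows the tin hanging above the dispenser. In the top view the arm hides it. I'll compare the tin's outline against a projected cylinder.

Run:
```python
from h import *
im,d=capture("scene")
s=sense();e=s["eef_pos"];print(e.round(1))
r=masks_of("scene","tall_tin")[0];R=r["region"]
b=im.copy(); 
a=np.linspace(0,6.283,60)
for z in(e[2]-21,e[2]+35):
    pts=np.array([project("scene",np.array([508.0+27*np.cos(t)-508+e[0],e[1]+27*np.sin(t),z])) for t in a])
    print(z.round(1),"pred cols",pts[:,0].min().round(1),pts[:,0].max().round(1),"rows",pts[:,1].min().round(1),pts[:,1].max().round(1))
ys,xs=np.where(R)
print("mask cols by row",[(int(y),int(xs[ys==y].min()),int(xs[ys==y].max())) for y in range(ys.min(),ys.max()+1,4)])
big=cv2.resize(im[100:170,380:460],None,fx=8,fy=8,interpolation=cv2.INTER_CUBIC)
big=np.clip(big*1.6,0,255).astype(np.uint8)
for z in(e[2]-21,e[2]+35):
    pts=np.array([project("scene",np.array([e[0]+27*np.cos(t),e[1]+27*np.sin(t),z])) for t in a])
    cv2.polylines(big,[(((pts-[380,100])+.5)*8).astype(np.int32)],True,(255,0,0),1)
cv2.imwrite("pics/s4.png",big[:,:,::-1])
```

```text
[506.9 117.3 210.2]
189.2 pred cols 395.5 429.4 rows 137.3 154.4
245.2 pred cols 399.7 435.6 rows 106.2 122.0
mask cols by row [(108, 406, 408), (112, 399, 409), (116, 398, 433), (120, 398, 433), (124, 397, 432), (128, 397, 431), (132, 396, 430), (136, 396, 429), (140, 395, 429), (144, 395, 428), (148, 397, 427), (152, 402, 423)]
```

View pics/s4.png

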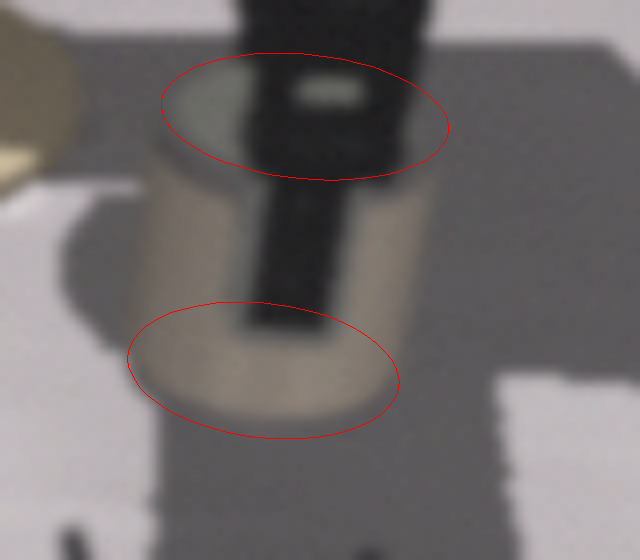

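```bash
python3 -m crank '{"dp":[[0.18,0.1,-2],[0,0,-2],[0,0,-2],[0,0,-1],[0,0,0],[0,0,0],[0,0,0]],"delta_rot":[[0,0,0],[0,0,0],[0,0,0],[0,0,0],[0,0,0],[0,0,0],[0,0,0]],"claw":[220,220,220,220,220,220,220]}'
python3 - <<'E'
from h import *
im,d=capture("scene"); big=cv2.resize(im[110:260,360:460],None,fx=4,fy=4,interpolation=cv2.INTER_CUBIC)
cv2.imwrite("pics/s5.png",np.clip(big*1.6,0,255).astype(np.uint8)[:,:,::-1])
E
```

```text
time_s: 6.6
eef_pos: [509.3, 119.0, 141.3]
ee_rot: [0.001, 0.721, 0.693, 0.001]
force: [0.2, 0.3, -1.6]
grip_width: 0.623
```

View pics/s5.png

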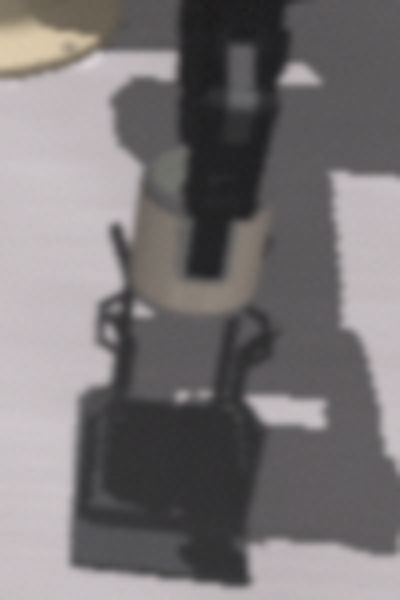

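Run:
```python
from h import *
z0=np.load("scene0.npz"); a=np.radians(-2.3);R=np.array([[np.cos(a),-np.sin(a)],[np.sin(a),np.cos(a)]])
for sx in(1,-1):
  for sy in(1,-1):
    for e,z in((33,124),(24,104),(24,70)):
      p=R@[sx*e,sy*e]+[508.7,117.7]; q=project("scene",np.array([*p,z])); print(sx,sy,z,q.round(1),((q-[360,110])*4).round())
im=z0["im"]; big=cv2.resize(im[155:255,370:440],None,fx=8,fy=8)[:600]
cv2.imwrite("pics/s6.png",np.clip(cv2.resize(im[155:230,370:440],None,fx=8,fy=8,interpolation=cv2.INTER_CUBIC)*1.5,0,255).astype(np.uint8)[:,:,::-1])
```

```text
1 1 124 [428.  192.2] [272. 329.]
1 1 104 [420.3 197.9] [241. 351.]
1 1 70 [417.3 213.1] [229. 412.]
1 -1 124 [387.5 188.6] [110. 314.]
1 -1 104 [391.7 195.3] [127. 341.]
1 -1 70 [389.6 210.5] [119. 402.]
-1 1 124 [425.8 169.9] [263. 239.]
-1 1 104 [419.1 181.5] [236. 286.]
-1 1 70 [416.3 196.4] [225. 346.]
-1 -1 124 [388.3 166.8] [113. 227.]
-1 -1 104 [392.1 179.2] [128. 277.]
-1 -1 70 [390.1 194.1] [120. 336.]
```

View pics/s6.png

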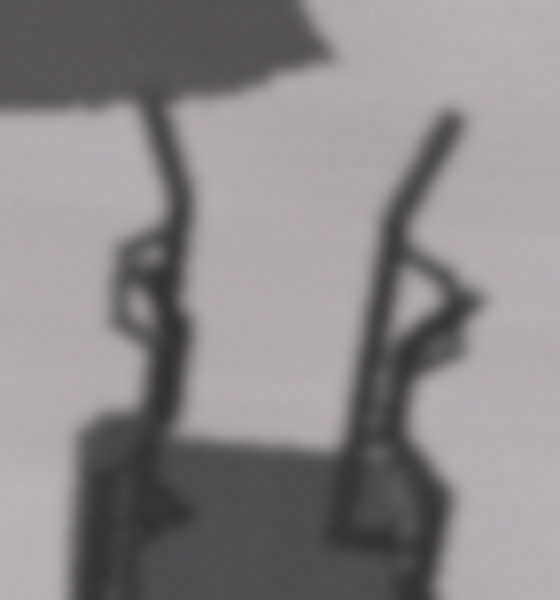

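Projected wires match the picture: rear tips at (113,227) and (263,239), front tips at (110,314) and (272,329) in the s5 crop. The tin sits between them, so I'll descend in stages.

```bash
python3 -m crank '{"dp":[[0,0,-0.6],[0,0,-0.6],[0,0,-0.6],[0,0,-0.6],[0,0,-0.6],[0,0,0]],"delta_rot":[[0,0,0],[0,0,0],[0,0,0],[0,0,0],[0,0,0],[0,0,0]],"claw":[220,220,220,220,220,220]}'
python3 - <<'E'
from h import *
im,d=capture("scene"); big=cv2.resize(im[110:260,360:460],None,fx=4,fy=4,interpolation=cv2.INTER_CUBIC)
cv2.imwrite("pics/s7.png",np.clip(big*1.6,0,255).astype(np.uint8)[:,:,::-1])
E
```

```text
time_s: 7.25
eef_pos: [508.3, 119.0, 109.3]
ee_rot: [-0.001, 0.721, 0.693, -0.001]
force: [0.2, -0.7, -0.8]
grip_width: 0.626
```

View pics/s7.png

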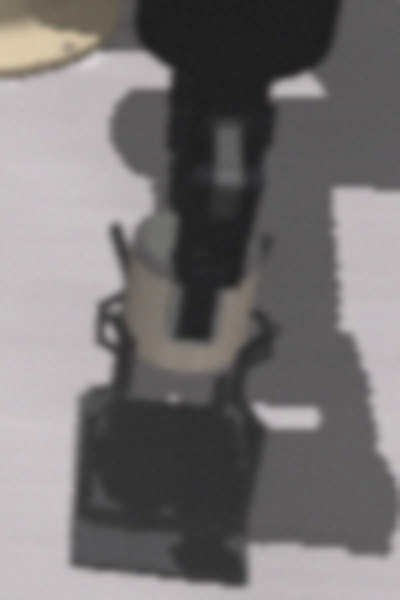

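The tin is between the wires with no contact force. I'll continue down to about 62 mm.

```bash
python3 -m crank '{"dp":[[0,-0.05,-0.7],[0,0,-0.7],[0,0,-0.7],[0,0,-0.7],[0,0,0]],"delta_rot":[[0,0,0],[0,0,0],[0,0,0],[0,0,0],[0,0,0]],"claw":[220,220,220,220,220]}' 
python3 -m crank '{"dp":[[0,0,-0.6],[0,0,-0.6],[0,0,-0.6],[0,0,0],[0,0,0]],"delta_rot":[[0,0,0],[0,0,0],[0,0,0],[0,0,0],[0,0,0]],"claw":[220,220,220,220,220]}'
python3 - <<'E'
from h import *
im,d=capture("scene"); big=cv2.resize(im[110:260,360:460],None,fx=4,fy=4,interpolation=cv2.INTER_CUBIC)
cv2.imwrite("pics/s8.png",np.clip(big*1.6,0,255).astype(np.uint8)[:,:,::-1])
E
```

```text
time_s: 7.8
eef_pos: [508.2, 118.5, 81.2]
ee_rot: [-0.001, 0.721, 0.693, -0.001]
force: [-0.4, 1.1, -1.4]
grip_width: 0.619
time_s: 8.3
eef_pos: [508.8, 118.5, 64.2]
ee_rot: [-0.0, 0.721, 0.693, -0.0]
force: [0.2, 0.4, -1.6]
grip_width: 0.624
```

View pics/s8.png

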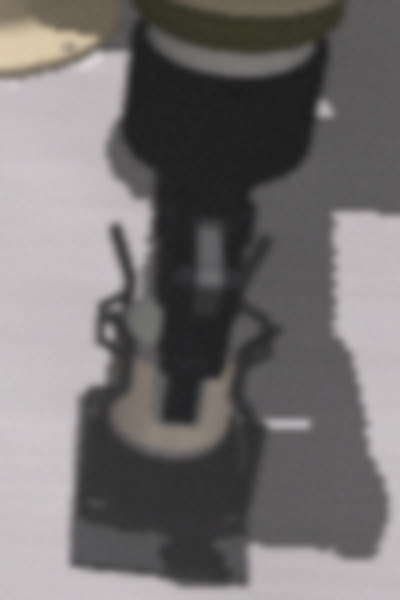

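```bash
python3 -m crank '{"dp":[[0,0,-0.5],[0,0,0],[0,0,0],[0,0,0],[0,0,0],[0,0,0],[0,0,0]],"delta_rot":[[0,0,0],[0,0,0],[0,0,0],[0,0,0],[0,0,0],[0,0,0],[0,0,0]],"claw":[220,220,40,40,40,40,40]}'
python3 - <<'E'
from h import *
im,d=capture("scene"); big=cv2.resize(im[110:260,360:460],None,fx=4,fy=4,interpolation=cv2.INTER_CUBIC)
cv2.imwrite("pics/s9.png",np.clip(big*1.6,0,255).astype(np.uint8)[:,:,::-1])
E
```

```text
time_s: 9.05
eef_pos: [508.8, 118.5, 59.4]
ee_rot: [0.0, 0.721, 0.693, 0.0]
force: [0.5, -0.3, 0.2]
grip_width: 0.845
```

View pics/s9.png

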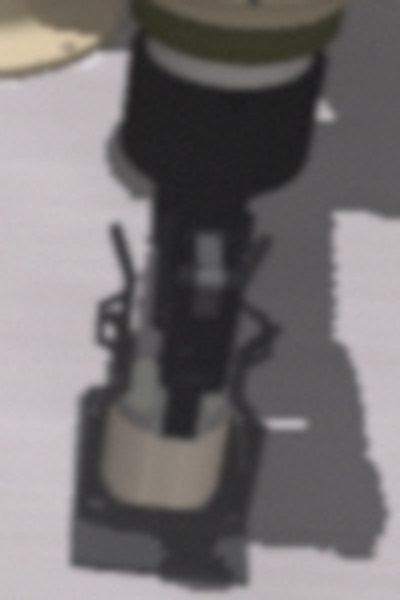

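The tin is down behind the lip and upright (crop about (165,455)). I'll back out upward and verify.

```bash
python3 -m crank '{"dp":[[0,0,1],[0,0,2],[0,0,3],[0,0,4],[0,0,4],[0,0,0]],"delta_rot":[[0,0,0],[0,0,0],[0,0,0],[0,0,0],[0,0,0],[0,0,0]],"claw":[40,40,40,40,40,40]}' 
python3 -m crank '{"dp":[[0,-4.5,0],[0,-4.5,0],[-0.3,-4.5,0],[-0.3,-4.5,0],[-0.3,-4.5,0],[-0.3,-4.5,0],[-0.3,-4.5,0],[-0.3,-4.5,0],[-0.3,-3,0],[0,0,0]],"delta_rot":[[0,0,0],[0,0,0],[0,0,0],[0,0,0],[0,0,0],[0,0,0],[0,0,0],[0,0,0],[0,0,0],[0,0,0]],"claw":[0,0,0,0,0,0,0,0,0,0]}'
python3 - <<'E'
from h import *
s=sense();print(s["eef_pos"].round(1))
for c in("scene","top"):
    im,d=capture(c);P=cloud(c,d)
    for t,h in (("tall_tin",62),("flat_tin",36),("wide_tin",36)):
        for r in masks_of(c,t)[:1]:
            Q=P[r["region"]];Q=Q[~np.isnan(Q[:,0])];T=Q[abs(Q[:,2]-h)<5]
            print(c,t,round(r["p"],2),len(T),cv2.minEnclosingCircle(T[:,:2].astype(np.float32)),T.mean(0).round(1))
    b={"scene":(360,130,110,130),"top":(225,170,90,90)}[c]
    cv2.imwrite(f"pics/a_{c}.png",np.clip(cv2.resize(im[b[1]:b[1]+b[3],b[0]:b[0]+b[2]],None,fx=4.5,fy=4.5,interpolation=cv2.INTER_CUBIC)*1.5,0,255).astype(np.uint8)[:,:,::-1])
E
```

```text
time_s: 9.7
eef_pos: [510.8, 118.7, 205.2]
ee_rot: [0.004, 0.721, 0.693, 0.004]
force: [-0.0, -0.7, -1.7]
grip_width: 0.839
time_s: 10.7
eef_pos: [486.9, -274.6, 199.0]
ee_rot: [0.0, 0.723, 0.691, -0.0]
force: [0.7, 1.4, -0.0]
grip_width: 1.001
[ 486.9 -274.6  199. ]
scene tall_tin 0.92 421 ((510.37408447265625, 116.59227752685547), 26.67235565185547) [513.3 117.9  61.4]
scene wide_tin 0.61 1275 ((622.2491455078125, -205.2882537841797), 41.50306701660156) [ 626.  -203.2   35.2]
top tall_tin 0.89 375 ((508.08001708984375, 117.32383728027344), 27.117963790893555) [508.  117.1  62.6]
top flat_tin 0.79 186 ((488.35601806640625, -269.915771484375), 26.199533462524414) [ 493.5 -261.9   36.8]
top wide_tin 0.97 748 ((621.824951171875, -203.50648498535156), 40.06160354614258) [ 621.3 -203.    36.7]
```

View pics/a_scene.png

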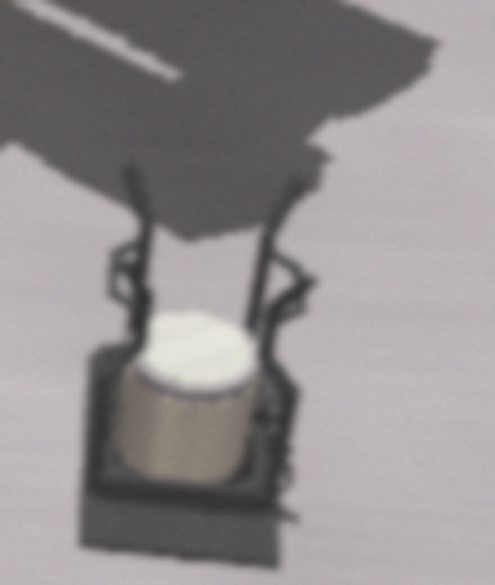

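View pics/a_top.png

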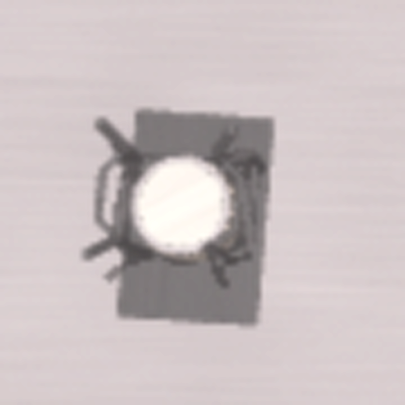

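Tall tin stands at (509,117) with its top at 62 mm, centred in both views. Now the flat tin.

```bash
python3 -m crank '{"dp":[[0.13,0.25,-4],[0,0,-4],[0,0,-4],[0,0,-3],[0,0,-2],[0,0,-1.5],[0,0,-0.5],[0,0,0]],"delta_rot":[[0,0,0],[0,0,0],[0,0,0],[0,0,0],[0,0,0],[0,0,0],[0,0,0],[0,0,0]],"claw":[0,0,0,0,0,0,0,0]}' 30
python3 - <<'E'
from h import *
im,d=capture("scene"); cv2.imwrite("pics/s10.png",cv2.resize(im[100:280,140:300],None,fx=3,fy=3)[:,:,::-1])
E
```

```text
time_s: 11.9
eef_pos: [489.0, -268.6, 9.1]
ee_rot: [-0.0, 0.721, 0.693, -0.0]
force: [-0.6, -0.4, 0.7]
grip_width: 1.002
```

View pics/s10.png

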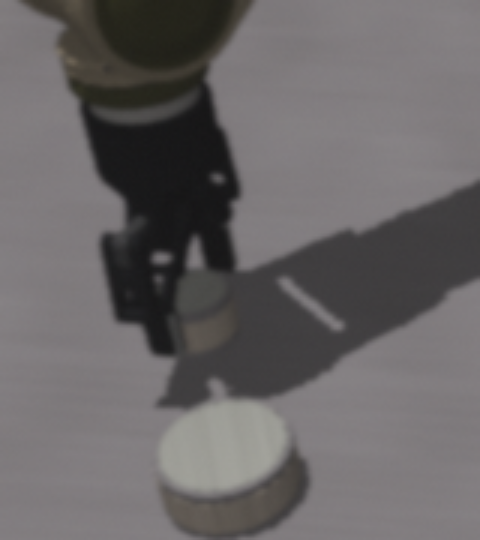

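The open fingers straddle the tin, with the front finger at (160,330). The TCP is about 3 mm too far in +y, so I'll correct that and close.

```bash
python3 -m crank '{"dp":[[-0.05,-0.33,0],[0,0,0],[0,0,0],[0,0,0],[0,0,0],[0,0,0],[0,0,0],[0,0,0],[0,0,0]],"delta_rot":[[0,0,0],[0,0,0],[0,0,0],[0,0,0],[0,0,0],[0,0,0],[0,0,0],[0,0,0],[0,0,0]],"claw":[0,0,60,120,180,220,220,220,220]}' 30
python3 -m crank '{"dp":[[0,0,1],[0,0,2],[0,0,4],[0,0,4],[0,0,4],[0,0,4],[0,0,1],[0,0,0]],"delta_rot":[[0,0,0],[0,0,0],[0,0,0],[0,0,0],[0,0,0],[0,0,0],[0,0,0],[0,0,0]],"claw":[220,220,220,220,220,220,220,220]}'
python3 - <<'E'
from h import *
s=sense();print(s["eef_pos"].round(1))
im,d=capture("scene"); cv2.imwrite("pics/s11.png",cv2.resize(im[60:280,140:300],None,fx=3,fy=2.7)[:,:,::-1])
P=cloud("scene",d)
for r in masks_of("scene","flat_tin")[:1]:
    Q=P[r["region"]];Q=Q[~np.isnan(Q[:,0])]; print(r["p"],len(Q),np.percentile(Q,[3,50,97],0).round(1))
E
```

```text
time_s: 12.85
eef_pos: [488.6, -272.3, 9.7]
ee_rot: [0.0, 0.721, 0.693, -0.0]
force: [-1.4, 0.6, 6.3]
grip_width: 0.619
time_s: 13.65
eef_pos: [488.9, -272.5, 210.8]
ee_rot: [0.002, 0.721, 0.693, 0.0]
force: [0.3, 0.1, -2.4]
grip_width: 0.623
[ 488.9 -272.5  210.8]
0.77 613 [[ 466.2 -281.3  202.9]
 [ 502.5 -257.5  227.1]
 [ 516.1 -246.2  237. ]]
```

View pics/s11.png

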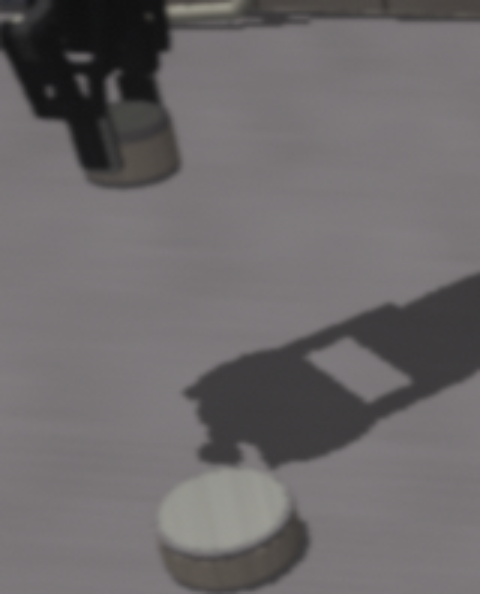

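Flat tin is held upright at about (130,145). Moving it over the dispenser.

```bash
python3 -m crank '{"dp":[[0.22,4.4,0],[0.22,4.4,0],[0.22,4.4,0],[0.22,4.4,0],[0.22,4.4,0],[0.22,4.4,0],[0.22,4.4,0],[0.22,4.4,0],[0.22,3.85,0],[0,0,0]],"delta_rot":[[0,0,0],[0,0,0],[0,0,0],[0,0,0],[0,0,0],[0,0,0],[0,0,0],[0,0,0],[0,0,0],[0,0,0]],"claw":[220,220,220,220,220,220,220,220,220,220]}' 
python3 -m crank '{"dp":[[0,0,0],[0,0,0],[0,0,0],[0,0,0]],"delta_rot":[[0,0,0],[0,0,0],[0,0,0],[0,0,0]],"claw":[220,220,220,220]}'
python3 - <<'E'
from h import *
from scipy.spatial.transform import Rotation as Ro
s=sense();e=s["eef_pos"];q=s["ee_rot"];R=Ro.from_quat([*q[1:],q[0]]).as_matrix()
print(e.round(1),np.degrees(np.arctan2(R[1,1],R[0,1])).round(2),R[:,2].round(3))
im,d=capture("scene")
a=np.linspace(0,6.283,60)
big=cv2.resize(im[80:170,380:460],None,fx=6,fy=6,interpolation=cv2.INTER_CUBIC)
big=np.clip(big*1.6,0,255).astype(np.uint8)
for z in(e[2]-9.5,e[2]+26.5):
    pts=np.array([project("scene",np.array([e[0]+27*np.cos(t),e[1]+27*np.sin(t),z])) for t in a])
    print(pts.min(0).round(1),pts.max(0).round(1))
    cv2.polylines(big,[(((pts-[380,80])+.5)*6).astype(np.int32)],True,(255,0,0),1)
cv2.imwrite("pics/s12.png",big[:,:,::-1])
Rg=masks_of("scene","flat_tin")
if Rg:
    ys,xs=np.where(Rg[0]["region"]);print([(int(y),int(xs[ys==y].min()),int(xs[ys==y].max())) for y in range(ys.min(),ys.max()+1,4)])
E
```

```text
time_s: 14.75
eef_pos: [507.2, 122.0, 207.4]
ee_rot: [-0.002, 0.72, 0.694, -0.001]
force: [0.8, -1.0, -1.1]
grip_width: 0.62
time_s: 15.15
eef_pos: [508.4, 117.4, 209.1]
ee_rot: [-0.0, 0.722, 0.692, -0.0]
force: [-0.3, -0.2, -1.2]
grip_width: 0.621
[508.4 117.4 209.1] -2.38 [-0. -0. -1.]
[396.3 132.1] [430.6 149.1]
[399.  112.1] [434.6 128.3]
[(114, 404, 409), (118, 399, 409), (122, 398, 433), (126, 398, 433), (130, 397, 432), (134, 397, 432), (138, 397, 431), (142, 397, 430), (146, 402, 427)]
```

View pics/s12.png

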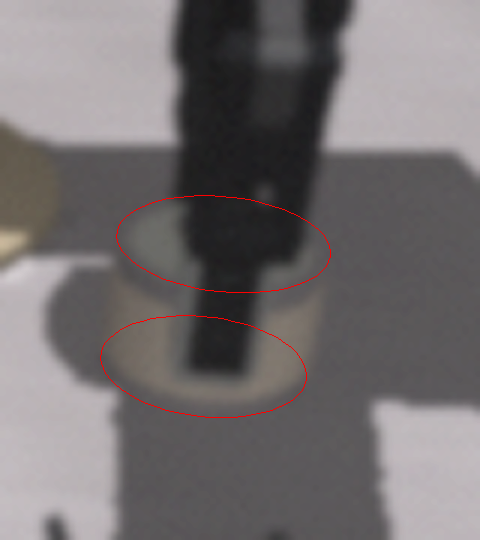

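The held tin's outline matches the prediction to about 1–2 px. Descending.

```bash
python3 -m crank '{"dp":[[0.03,0.05,-2],[0,0,-2],[0,0,-2],[0,0,-1.5],[0,0,-0.6],[0,0,-0.6],[0,0,0],[0,0,0]],"delta_rot":[[0,0,0],[0,0,0],[0,0,0],[0,0,0],[0,0,0],[0,0,0],[0,0,0],[0,0,0]],"claw":[220,220,220,220,220,220,220,220]}'
python3 - <<'E'
from h import *
im,d=capture("scene"); big=cv2.resize(im[110:260,360:460],None,fx=4,fy=4,interpolation=cv2.INTER_CUBIC)
cv2.imwrite("pics/s13.png",np.clip(big*1.6,0,255).astype(np.uint8)[:,:,::-1])
E
```

```text
time_s: 16.05
eef_pos: [508.9, 118.8, 122.9]
ee_rot: [0.0, 0.721, 0.693, 0.0]
force: [0.4, 0.0, -1.1]
grip_width: 0.621
```

View pics/s13.png

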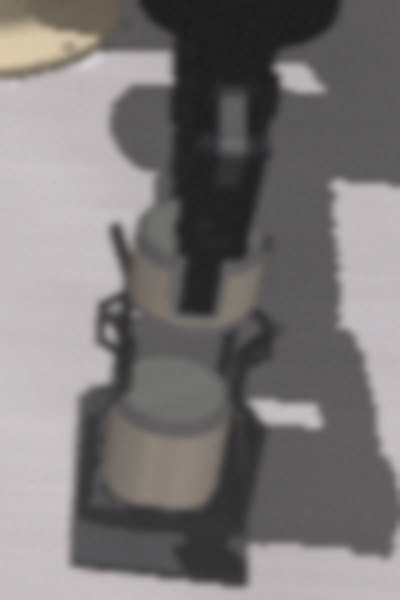

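The flat tin is in the mouth at crop (195,280) and the tall tin is still upright below it. I'll continue to about 2–3 mm above the tall tin.

```bash
python3 -m crank '{"dp":[[0,-0.05,-0.6],[0,0,-0.6],[0,0,-0.6],[0,0,-0.6],[0,0,-0.6],[0,0,0],[0,0,0]],"delta_rot":[[0,0,0],[0,0,0],[0,0,0],[0,0,0],[0,0,0],[0,0,0],[0,0,0]],"claw":[220,220,220,220,220,220,220]}' 
python3 -m crank '{"dp":[[0,0,-0.6],[0,0,-0.5],[0,0,-0.5],[0,0,0],[0,0,0]],"delta_rot":[[0,0,0],[0,0,0],[0,0,0],[0,0,0],[0,0,0]],"claw":[220,220,220,220,220]}'
python3 - <<'E'
from h import *
im,d=capture("scene"); big=cv2.resize(im[110:260,360:460],None,fx=4,fy=4,interpolation=cv2.INTER_CUBIC)
cv2.imwrite("pics/s14.png",np.clip(big*1.6,0,255).astype(np.uint8)[:,:,::-1])
E
```

```text
time_s: 16.8
eef_pos: [508.7, 118.2, 92.2]
ee_rot: [-0.0, 0.721, 0.693, -0.0]
force: [0.3, -0.5, -1.0]
grip_width: 0.622
time_s: 17.3
eef_pos: [508.6, 118.2, 76.2]
ee_rot: [-0.0, 0.721, 0.693, -0.0]
force: [0.4, 0.6, -1.1]
grip_width: 0.621
```

View pics/s14.png

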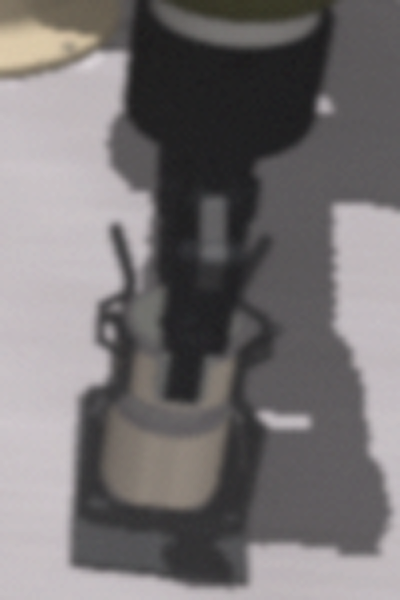

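A gap of roughly 4 mm remains. I'll lower 2 mm, release and back out.

```bash
python3 -m crank '{"dp":[[0,0,-0.2],[0,0,0],[0,0,0],[0,0,0],[0,0,0],[0,0,0],[0,0,0]],"delta_rot":[[0,0,0],[0,0,0],[0,0,0],[0,0,0],[0,0,0],[0,0,0],[0,0,0]],"claw":[220,220,40,40,40,40,40]}' 
python3 -m crank '{"dp":[[0,0,0.6],[0,0,1.5],[0,0,3],[0,0,4],[0,0,4],[0,0,0],[0,0,0]],"delta_rot":[[0,0,0],[0,0,0],[0,0,0],[0,0,0],[0,0,0],[0,0,0],[0,0,0]],"claw":[40,40,40,40,40,40,40]}' 
python3 -m crank '{"dp":[[0,-4,0],[0,-4,0],[0,-4,0],[0,-4,0],[0,-4,0],[0,-4,0],[0,-4,0],[0,0,0],[0,0,0],[0,0,0]],"delta_rot":[[0,0,0],[0,0,0],[0,0,0],[0,0,0],[0,0,0],[0,0,0],[0,0,0],[0,0,0],[0,0,0],[0,0,0]],"claw":[0,0,0,0,0,0,0,0,0,0]}'
python3 - <<'E'
from h import *
for c in("scene","top"):
    im,d=capture(c);P=cloud(c,d)
    for t,h in (("tall_tin",62),("flat_tin",98),("wide_tin",36)):
        for r in masks_of(c,t)[:1]:
            Q=P[r["region"]];Q=Q[~np.isnan(Q[:,0])];T=Q[abs(Q[:,2]-h)<5]
            print(c,t,round(r["p"],2),len(T),cv2.minEnclosingCircle(T[:,:2].astype(np.float32)) if len(T) else "",T.mean(0).round(1) if len(T) else Q.mean(0))
            if t=="flat_tin" and len(T)>20:
                A=np.c_[T[:,:2],np.ones(len(T))]; print(" tilt deg",np.degrees(np.linalg.lstsq(A,T[:,2],rcond=None)[0][:2]).round(1))
    b={"scene":(360,130,110,130),"top":(225,170,90,90)}[c]
    cv2.imwrite(f"pics/b_{c}.png",np.clip(cv2.resize(im[b[1]:b[1]+b[3],b[0]:b[0]+b[2]],None,fx=4.5,fy=4.5,interpolation=cv2.INTER_CUBIC)*1.5,0,255).astype(np.uint8)[:,:,::-1])
E
```

```text
time_s: 18.05
eef_pos: [508.7, 118.3, 74.3]
ee_rot: [0.0, 0.721, 0.693, 0.0]
force: [-0.6, 0.9, -0.6]
grip_width: 0.845
time_s: 18.75
eef_pos: [508.7, 118.3, 206.0]
ee_rot: [0.001, 0.721, 0.693, 0.001]
force: [0.0, -0.8, -0.5]
grip_width: 0.843
time_s: 19.75
eef_pos: [508.4, -160.8, 204.6]
ee_rot: [-0.001, 0.721, 0.693, -0.0]
force: [-0.5, 0.2, -0.3]
grip_width: 1.002
scene tall_tin 0.77 43 ((523.26904296875, 116.16697692871094), 21.383193969726562) [531.7 114.3  59.3]
scene flat_tin 0.91 432 ((510.88848876953125, 117.4935531616211), 26.053133010864258) [513.5 118.3  97.5]
 tilt deg [-1.6  0. ]
scene wide_tin 0.77 1261 ((623.542236328125, -204.06790161132812), 40.66823959350586) [ 626.2 -203.2   35.1]
top flat_tin 0.82 413 ((508.5304870605469, 117.93299865722656), 27.16592788696289) [508.  117.9  98.6]
 tilt deg [0.4 0.4]
```

View pics/b_scene.png

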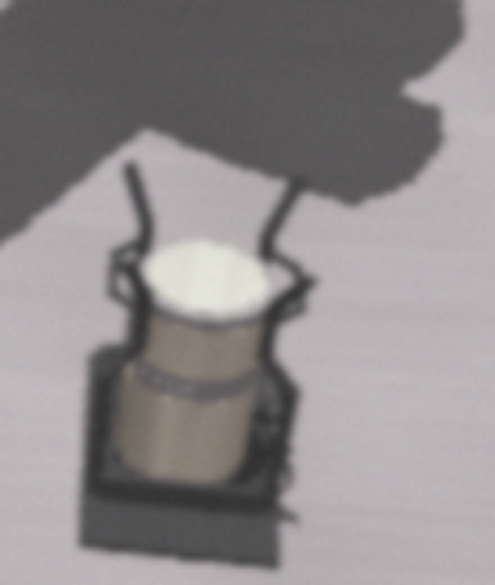

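View pics/b_top.png

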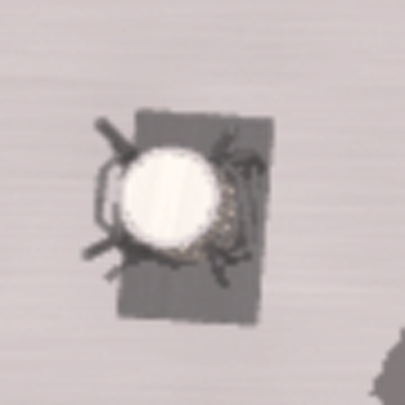

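Both tins are stacked upright: flat tin top at 98 mm, centred at (509,118). The robot is clear.

```bash
python3 -c "
from rig import *
print(finish_job())"
```

```text
the job is handed in; nothing more can be done
None
```

Both narrow tins are in the dispenser. I dropped the tall one in first, then lowered the flat one to about 2 mm above it and let go. I handed the job in at about 20 s of the 59 s allowed; `finish_job()` gives no verdict.

- **Tall tin:** after the drop it stood at about (509, 117) mm with its top at 62 mm, against a dispenser axis of about (509, 118). The last scene picture shows it still upright under the flat tin.
- **Flat tin:** its top is at about 98 mm, so its underside is at about 62 mm. It stands within about 2 mm of the axis and tilts less than 2 degrees.
- **Wide tin:** it has not moved beyond measurement noise, at about (623, -204) mm in the scene camera. The last top view returned no detection for it, so only the scene camera confirms this at the end.
- **Robot:** the gripper is open and well clear of everything.
- **Disagreement:** the two cameras differ by 1–3 mm, mostly in x. That is close to the stated 2 mm calibration and well inside the 15 mm tolerance.

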